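# Dock the stop station, trip it and reset it

## Robot

A 7-joint arm with a two-finger parallel gripper is mounted at the origin on the work surface. World frame = base frame: x ahead of the robot, y to its left, z up, the work surface at z = 0. Lengths are in m, angles in rad, forces in N, time in s.
With the tool pointing down it reaches from about 0.4 to 0.875 m from the base axis. Payload 19.3 kg.
Tool frame: the origin (TCP) lies between the finger pads; the fingertips stand bot.tcp_to_tips ahead of it and the grasp point (between the pads) is the TCP (bot.tcp_to_tips is the distance from the TCP to the fingertips, in m); z points along the fingers, y is the line along which they close (so a half turn about z gives the same grasp; the last joint's range is limited). The gripper opens to 85 mm and grips with 20 to 120 N. Pads are 22 mm wide; open, the fingers measure 114 mm over their backs; the gripper's body (76 mm by 85 mm) begins 54 mm behind the grasp point. The pads swing forward as they close: fully open they stand 13 mm farther back than shut.
Start: joints at [-1.419, 0.521, -0.036, 1.599, 0.021, 1.021, -0.113], TCP at [0.138, 0.61, 0.25] pointing down, gripper open.
Joint ranges: [-2.91, 2.91], [-0.3, 2.13], [-1.5, 1.42], [0.17, 2.43], [-1.26, 4.41], [0.16, 1.93], [-2.52, 2.52]. Speed limits (rad/s): [1.89, 1.89, 2.39, 2.39, 3.01, 3.01, 3.01].

## Interface

Orientations are given as [roll, pitch, yaw] about the fixed x, y, z axes, in that order (R = Rz(yaw) Ry(pitch) Rx(roll)).
In Python, from workcell import telemetry, grab_frame, bot gives the robot as it stands. The module is installed in compiled form; this text tells all that it offers.
- The arm moves only by the shell command python3 -m crank 'ROWS' [FORCE]. ROWS is text: rows parted by semicolons, each of 7 numbers parted by spaces: the finger opening in m, from 0 to 0.0854, then the shift along the tool's x, y, z in m, then the turn, a rotation vector about the tool's x, y, z in degrees. A call has exactly 8 rows; each row shifts and turns the commanded pose from where the row before left it, along the tool's axes as they then stand; what a row does not reach is not made up. A row lasts 1/12 s, in which the tool goes at most 41.7 mm and 7.16 degrees, less where a joint would pass 70% of its speed; a pose out of reach is approached as far as the arm can. A call with a gripper value outside its range is refused whole. The fingers move at their own pace and stop on an object; FORCE is the grip in N (left out, the last holds). Time passes only in rows, so rows that do not move let the fingers close, or fill a call up. It gives the time, the measured TCP pose, the force, the opening and the grip force at its end, in the units of the state.
- telemetry.observe(): the state, without advancing time (a new reading comes with each control period).
- grab_frame(name): name is "scene" or "top" or "wrist"; returns a dict with "pixels" (420x560x3 uint8, red, green, blue), "depth" (420x560 float32, m along the optical axis (not along the pixel's ray), 0 where there is no reading), "vertical_fov" (degrees; the focal length in pixels is half the picture's height over the tangent of half this angle, whatever the lens; pixels are square), "cx", "cy" (the principal point, pixels), "distortion" ([k1, k2, p1, p2, k3] as OpenCV has them; the pictures are not rectified), "R" (3x3) and "t" (3): a world point X has camera coordinates R X + t; the wrist camera has in their place "hand_eye" (4x4, takes a point from camera to tool coordinates, whose origin is the TCP and whose axes are the flange's). Camera axes: x right, y down, z forward; pixel columns grow to the right and rows downward; lengths in m; the calibration is good to about 2 mm. A picture is of the moment at which its call begins: read the wrist's pose just before it.
- bot.job_done(): hands the job in; it is judged then, once.
The state is a dict: "clock": time; "qpos": joint angles; "qd": joint speeds; "joint_efforts": joint torques, N m; "position": TCP position; "tool_rot": TCP orientation; "force": force on the tool from outside, world axes, zero at the start; "moment": the same for the moment, N m; "grip_width": finger opening in m; "finger_force": force on a finger pad.
Only numpy, scipy, OpenCV 4.12 (cv2) and the standard library are available. Lean on these libraries where they do the work, as an engineer would, in place of code of your own. Each camera call takes 0.05 s, during which the arm holds its last target. There are 200 camera calls.

## Task

The hand-held emergency-stop station, the grey box with the black mushroom button, lies on its side on the bench. Stand it fully home in its sloping aluminium dock, mushroom uppermost, and let go of it; then test it: push the mushroom in until it latches and stays in by itself with your hand off it, take hold of it and turn it clockwise until it springs back out. Lower it in gently, do not lean hard on the mushroom, and leave the other things on the bench where they are.

Things in the scene. Friction and masses are not known exactly. Their poses are not given: they have to be found in the camera images.
- station: stop station, 0.38 kg: grey box, 60 mm along its x, 56 along y, 66 along z, on its side at first. Origin: centre of the face it lies on at first (box spans x -30..30, y -28..28, z 0..66 mm). The mushroom points along its -x (level, roughly towards the robot at first), on the line y = 0, z = 33 mm; +x is the foot. Carry it by the faces y = -28 and 28, keeping clear of the mushroom
- station_foot (a point): centre of the station's foot face (station x = 30, y = 0, z = 33 mm), the face that ends on the dock's floor
- stop_top (a point): centre of the mushroom's flat top. Head: plain black disc 40 mm across, 13 mm thick, on a 22 mm neck, its axis along the station's x; its top stands 30 mm off the box's face when out, 22 mm when latched in; under it on the face lies a collar 3 mm high, 38 mm wide
- stop (a joint): how far the mushroom is pushed in (m): 0 out, about 0.008 latched in. It resists with about 9 N, then gives way and snaps in; it springs out again only once turned
- stop_head (a joint): how far the mushroom is turned clockwise as seen looking at its top (rad), 0 to 1.3; it lets go of the latch at about 0.6 and stays where it is left
- dock_cup: the dock's aluminium cup, fixed. Origin: centre of its floor, 50 mm above the bench; z: the floor's normal, leaning 30 degrees from vertical towards the robot's side; x: up the slope, away from the robot. Inside 74 mm along x, 64 along y; walls 12 mm high, 5 thick; floor of grippy rubber. The station stands in it foot down, its 66 mm side along the cup's x. Foot plate 112 x 90 mm
- switchbox: look-alike grey box standing on the bench, 58 x 56 x 46 mm, with a flat steel push button instead of a mushroom; leave it alone. Origin: centre of its underside
- spool: aluminium spool of solder standing on end, 54 mm across, 46 mm high; leave it alone. Origin: centre of its underside
- mug: white mug, 80 mm across, 95 mm high; leave it alone. Origin: centre of its underside
- bottle: small clear bottle with white cap, 48 mm across, 110 mm high; leave it alone. Origin: centre of its underside
- parts_tray: grey tray with compartments, 110 x 150 x 28 mm; leave it alone. Origin: centre of its underside
- driver: screwdriver lying on the bench, about 0.2 m long; leave it alone. Origin: its middle, lying
- pen_pot: dark steel pot with pens, 76 mm across, pens up to 160 mm high; leave it alone. Origin: centre of its underside

How it is judged:
By the outcome, as a careful person would: the job done as asked, in the order asked, and still so for the second after the job is handed in, with the robot touching nothing.
It also fails if it takes over 61 s, if anything falls off the work surface, if the arm or the gripper's body presses on something with over 40 N, if the wrist force passes 120 N, or if a joint passes its speed limit or range.

## Working session

There is one attempt and no reset: what is moved stays moved. The work goes in short steps, Python scripts to look and compute and a shell command to move; the robot and the scene stay as the last step left them, time stands still between calls to the robot, and variables do not carry over. Pictures are saved under pics/ and viewed, at most 10 in all, crops included, and the job is handed in when it is done.

```bash
mkdir -p pics
cat > h.py <<'E'
import numpy as np,cv2
from workcell import telemetry,grab_frame,bot
from scipy.spatial.transform import Rotation as Ro
def frame(n):
    s=telemetry.observe(); f=grab_frame(n); f['s']=s
    H,W=f['pixels'].shape[:2]; fl=H/2/np.tan(np.radians(f['vertical_fov'])/2)
    f['K']=np.array([[fl,0,f['cx']],[0,fl,f['cy']],[0,0,1]]); f['D']=np.array(f['distortion'],float)
    if 'R' in f:
        f['Rwc']=np.array(f['R']).T; f['o']=-f['Rwc']@np.array(f['t'])
    else:
        T=np.eye(4);T[:3,:3]=Ro.from_euler('xyz',s['tool_rot']).as_matrix();T[:3,3]=s['position'];T=T@np.array(f['hand_eye'])
        f['Rwc']=T[:3,:3];f['o']=T[:3,3]
    return f
def cloud(f):
    H,W=f['depth'].shape
    uv=np.stack(np.meshgrid(np.arange(W),np.arange(H)),-1).reshape(-1,1,2).astype(float)
    n=cv2.undistortPoints(uv,f['K'],f['D']).reshape(H,W,2)
    d=f['depth'][...,None]
    return np.concatenate([n*d,d],-1)@f['Rwc'].T+f['o']
def save(f,name,box=None,scale=1):
    p=f['pixels'][...,::-1]
    if box: p=p[box[1]:box[3],box[0]:box[2]]
    cv2.imwrite('pics/'+name,cv2.resize(p,None,fx=scale,fy=scale,interpolation=cv2.INTER_CUBIC))
E
python3 - <<'E'
from h import *
np.set_printoptions(precision=4,suppress=True)
s=telemetry.observe();print(s,bot.tcp_to_tips)
for n in('scene','top'):
    f=frame(n);save(f,n+'0.png',scale=1.4);np.savez('pics/'+n+'0.npz',c=cloud(f));print(f['o'],f['Rwc'])
E
```

```text
{'clock': 0.0, 'qpos': array([-1.4192,  0.522 , -0.0363,  1.6   ,  0.0212,  1.0211, -0.1128]), 'qd': array([ 0.0024,  0.0012, -0.0002,  0.0012, -0.0003,  0.    , -0.0008]), 'joint_efforts': array([ -0.0012, -92.711 ,   1.9787, -36.994 ,   0.0175,   0.0082,
         0.0001]), 'position': array([0.1375, 0.6094, 0.2497]), 'tool_rot': array([-3.1404,  0.0001,  2.9197]), 'force': array([-0.8767,  0.0834, -0.8784]), 'moment': array([ 0.0142,  0.0658, -0.0154]), 'finger_force': 0.0, 'grip_width': 0.08530097422933992} 0.019
[1.1268 0.3741 0.8599] [[-0.5878  0.6022 -0.5402]
 [ 0.8088  0.4517 -0.3766]
 [ 0.0172 -0.6583 -0.7526]]
[ 0.4774 -0.0229  1.4531] [[-0.0245 -0.9969  0.0744]
 [-0.9996  0.0252  0.0086]
 [-0.0105 -0.0742 -0.9972]]
```

View pics/top0.png

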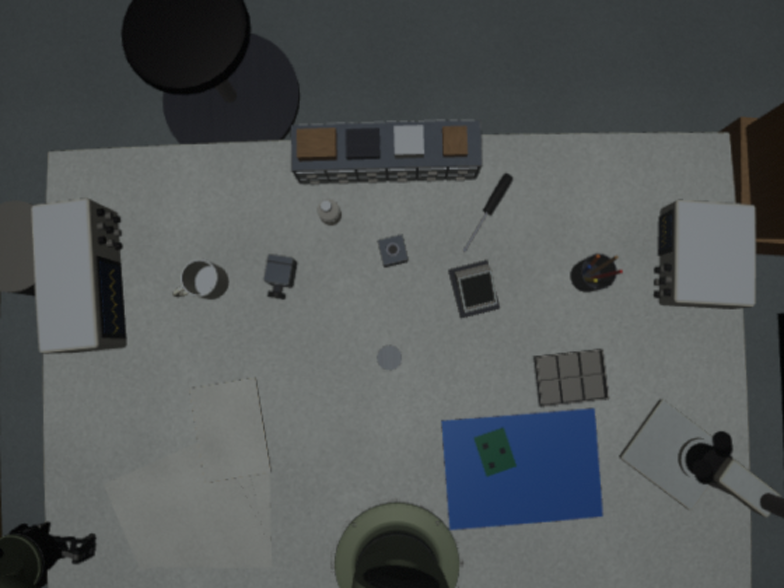

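View pics/scene0.png

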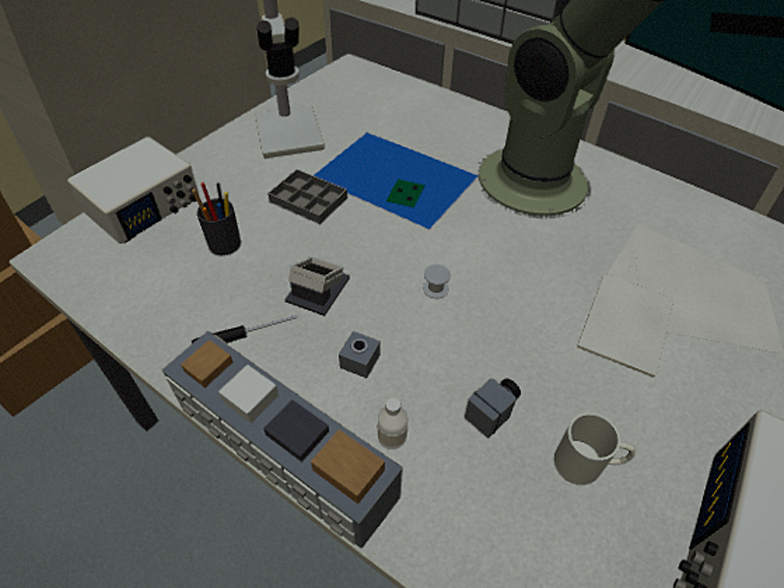

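The top view shows the station at about (280,270), its mushroom at (277,294) and the dock at (474,288). The switchbox is at (393,250) and the mug at (205,280). Next I'll measure the station and dock from the depth data.

Run:
```python
from h import *
np.set_printoptions(precision=4,suppress=True)
c=np.load('pics/top0.npz')['c']
def reg(u0,v0,u1,v1,z0,z1,name):
    p=c[int(v0/1.4):int(v1/1.4),int(u0/1.4):int(u1/1.4)].reshape(-1,3)
    p=p[(p[:,2]>z0)&(p[:,2]<z1)]
    r=cv2.minAreaRect((p[:,:2]*1000).astype(np.float32));print(name,len(p),np.median(p,0),r)
    return p
reg(255,240,305,285,.05,.08,'box top')
reg(255,286,300,305,.02,.08,'mush')
reg(440,255,505,320,-.01,.02,'bench/plate')
p=reg(440,255,505,320,.035,.12,'cup')
p=reg(440,255,505,320,.003,.12,'dock all')
reg(375,230,412,272,.03,.07,'switch')
# cup floor: dark interior
q=c[int(280/1.4):int(297/1.4),int(467/1.4):int(488/1.4)].reshape(-1,3)
m=q.mean(0);u,s,v=np.linalg.svd(q-m);print('floor',m,v[2],s)
c2=np.load('pics/scene0.npz')['c']
p=c2.reshape(-1,3)
for n,(x,y) in {'dock':(.59,-.12),'st':(.62,.24)}.items():
    q=p[(abs(p[:,0]-x)<.09)&(abs(p[:,1]-y)<.09)&(p[:,2]>.03)&(p[:,2]<.2)];print(n,len(q),q.min(0),q.max(0))
```

```text
box top 377 [0.6433 0.2348 0.065 ] ((643.6445922851562, 235.9094696044922), (55.70089340209961, 62.03242492675781), 80.39289093017578)
mush 95 [0.594  0.2419 0.0439] ((598.2393798828125, 241.06857299804688), (44.414913177490234, 29.57729148864746), 83.99283599853516)
bench/plate 1338 [ 0.6036 -0.16    0.0005] ((601.5142822265625, -181.44007873535156), (141.27587890625, 141.4464569091797), 88.31834411621094)
cup 687 [ 0.5982 -0.1853  0.0546] ((594.6923828125, -185.13568115234375), (87.99417877197266, 74.73604583740234), 12.304123878479004)
dock all 1200 [ 0.594  -0.1818  0.0393] ((600.8895874023438, -180.88809204101562), (139.8848876953125, 139.7709503173828), 88.541748046875)
switch 358 [ 0.6811 -0.0084  0.0459] ((682.3057861328125, -8.189811706542969), (58.79641342163086, 55.6071891784668), 12.021824836730957)
floor [ 0.5934 -0.1857  0.0502] [ 0.4984  0.0981 -0.8614] [0.1794 0.15   0.0371]
dock 717 [ 0.5435 -0.2097  0.0302] [ 0.6784 -0.0301  0.0844]
st 896 [0.5864 0.2061 0.0302] [0.6805 0.2704 0.0704]
```

```bash
cat >> h.py <<'E'
np.set_printoptions(precision=4,suppress=True)
def stR(yaw): return Ro.from_euler('z',yaw,degrees=True).as_matrix()
def graspR(Rs,th=45): # tool in station frame: z=(cos th,0,-sin th), y=+y
    t=np.radians(th);z=np.array([np.cos(t),0,-np.sin(t)]);y=np.array([0,1.,0]);return Rs@np.c_[np.cross(y,z),y,z]
def to(p,R):
    s=telemetry.observe();R0=Ro.from_euler('xyz',s['tool_rot']).as_matrix();d=np.array(p)-s['position']
    rv=Ro.from_matrix(R0.T@R).as_rotvec(degrees=True)
    print('rot(tool) deg',rv,'| shift before rot mm',1e3*R0.T@d,'| shift after rot mm',1e3*R.T@d)
E
python3 - <<'E'
from h import *
Rs=stR(-9);o=np.array([.6436,.236,0]);R=graspR(Rs)
to(o+Rs@[-.008,0,.043]-.14*R[:,2],R)
E
```

```text
rot(tool) deg [ -1.5099 -44.9826  -3.4931] | shift before rot mm [-469.1197 -259.7453  108.0768] | shift after rot mm [-242.9228 -289.6473  395.3662]
```

```bash
python3 -m crank '0.085 -30 -16 0 0 0 0;0.085 -30 -16 0 0 0 0;0.085 -30 -16 0 0 0 0;0.085 -30 -16 0 0 0 0;0.085 -30 -16 0 0 0 0;0.085 -30 -16 0 0 0 0;0.085 -30 -16 0 0 0 0;0.085 -30 -16 0 0 0 0' 60 | tail -5
```

```text
position: [0.391, 0.3903, 0.2502]
tool_rot: [-3.141, -0.0, 2.92]
force: [0.1, 1.2, 0.5]
grip_width: 0.0851
finger_force: 0.0
```

```bash
python3 -m crank '0.085 -.03 -.017 0 0 0 0;0.085 -.03 -.017 0 0 0 0;0.085 -.03 -.017 0 0 0 0;0.085 -.03 -.017 0 0 0 0;0.085 -.03 -.017 0 0 0 0;0.085 -.02 -.017 0 0 0 0;0.085 0 0 0 0 -5 0;0.085 0 0 0 0 -5 0' 60 | tail -5
python3 -m crank '0.085 0 0 0 0 -5 0;0.085 0 0 0 0 -5 0;0.085 0 0 0 0 -5 0;0.085 0 0 0 0 -5 0;0.085 0 0 0 0 -5 0;0.085 0 0 0 0 -5 0;0.085 0 0 0 0 -5 0;0.085 0 0 0 -1.5 0 -3.5' | tail -5
python3 - <<'E'
from h import *
Rs=stR(-9);o=np.array([.6436,.236,0]);R=graspR(Rs)
to(o+Rs@[-.008,0,.043]-.14*R[:,2],R)
E
```

```text
position: [0.5355, 0.2521, 0.2499]
tool_rot: [3.141, 0.178, 2.914]
force: [1.1, 0.9, -0.7]
grip_width: 0.085
finger_force: 0.0
position: [0.5318, 0.2574, 0.2476]
tool_rot: [-3.11, 0.738, 3.001]
force: [-0.6, 1.7, -0.1]
grip_width: 0.0847
finger_force: 0.0
rot(tool) deg [-1.1286 -2.6868  0.7312] | shift before rot mm [66.0968 -1.2084 82.7241] | shift after rot mm [69.8699 -3.6741 79.4873]
```

```bash
python3 -m crank '0.085 .014 -.001 .009 -.5 -1.3 .3;0.085 .014 -.001 .009 -.5 -1.3 .3;0.085 .014 -.001 .009 0 0 0;0.085 .014 0 .009 0 0 0;0.085 .014 0 .009 0 0 0;0.085 0 0 0 0 0 0;0.085 0 0 0 0 0 0;0.085 0 0 0 0 0 0' 60 | tail -5
python3 - <<'E'
from h import *
f=frame('wrist');save(f,'w1.png',scale=1.4);c=cloud(f);np.savez('pics/w1.npz',c=c)
p=c.reshape(-1,3);q=p[(f['depth'].ravel()>0)&(abs(p[:,0]-.643)<.07)&(abs(p[:,1]-.236)<.06)]
t=q[(abs(q[:,2]-.066)<.004)];print(len(t),np.median(t,0),cv2.minAreaRect((t[:,:2]*1e3).astype(np.float32)))
E
```

```text
position: [0.5204, 0.2534, 0.1833]
tool_rot: [-3.13, 0.777, 2.99]
force: [-0.7, -0.3, -0.1]
grip_width: 0.0852
finger_force: 0.0
2495 [0.6383 0.2385 0.0647] ((644.8945922851562, 238.04412841796875), (56.844207763671875, 60.768310546875), 78.84877014160156)
```

View pics/w1.png

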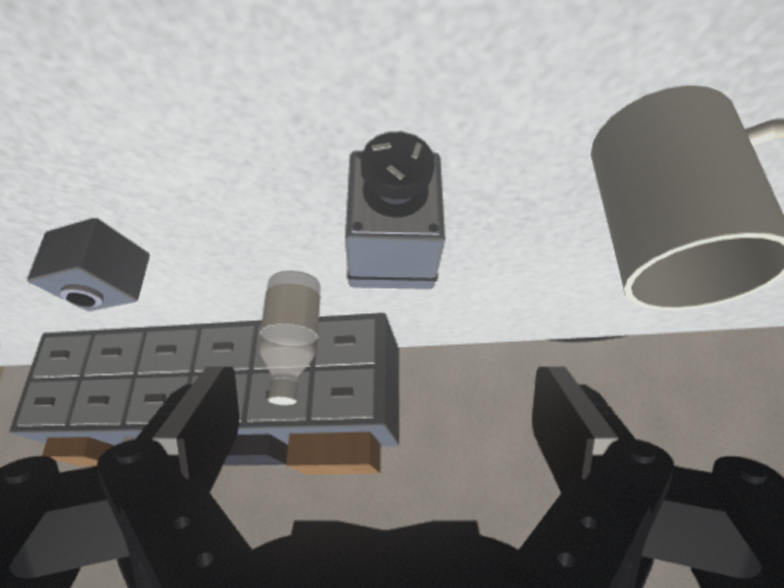

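Run:
```python
from h import *
print(np.array(grab_frame('wrist')['hand_eye']))
Rs=stR(-10.8);o=np.array([.6445,.2375,0]);R=graspR(Rs)
to(o+Rs@[-.008,0,.043]-.1*R[:,2],R)
to(o+Rs@[-.008,0,.043],R)
```

```text
[[ 0.0004 -0.9572 -0.2895  0.0747]
 [ 1.      0.0004  0.      0.0012]
 [ 0.0001 -0.2895  0.9572 -0.1227]
 [ 0.      0.      0.      1.    ]]
rot(tool) deg [ 0.8534 -0.4531  1.4846] | shift before rot mm [15.7596  6.5717 82.2319] | shift after rot mm [16.5897  7.3757 82.0001]
rot(tool) deg [ 0.8534 -0.4531  1.4846] | shift before rot mm [ 14.9882   5.0722 182.2177] | shift after rot mm [ 16.5897   7.3757 182.0001]
```

```bash
python3 -m crank '0.085 .004 .002 .03 .85 -.45 1.5;0.085 .004 .002 .03 0 0 0;0.085 .004 .002 .03 0 0 0;0.085 .004 .001 .03 0 0 0;0.085 0 0 .02 0 0 0;0.085 0 0 .015 0 0 0;0.085 0 0 .01 0 0 0;0.085 0 0 0 0 0 0' 60 | tail -5
python3 - <<'E'
from h import *
Rs=stR(-10.8);o=np.array([.6445,.2375,0]);R=graspR(Rs)
to(o+Rs@[-.008,0,.043],R)
f=frame('wrist');save(f,'w2.png',scale=1.4)
E
```

```text
position: [0.6255, 0.2401, 0.0539]
tool_rot: [-3.139, 0.785, 2.954]
force: [-0.3, -0.4, 0.1]
grip_width: 0.0853
finger_force: 0.0
rot(tool) deg [-0.1226 -0.0034  0.0287] | shift before rot mm [-0.159   1.0311 15.5672] | shift after rot mm [-0.1576  0.9979 15.5694]
```

View pics/w2.png

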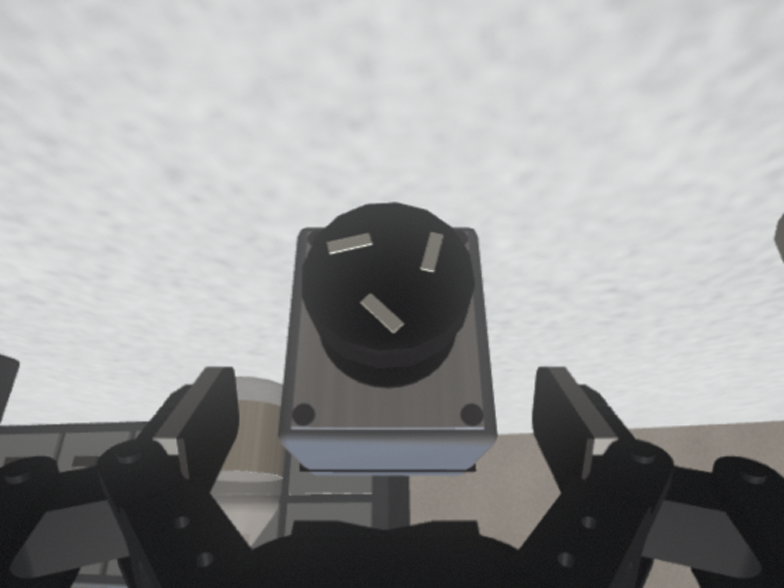

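The station lies centred between the open pads: box columns 283–497, pads 237–535. I'll advance 16 mm and grip.

```bash
python3 -m crank '0.085 0 .0005 .008 0 0 0;0.085 0 .0005 .008 0 0 0;0.085 0 0 0 0 0 0;0.04 0 0 0 0 0 0;0.04 0 0 0 0 0 0;0.04 0 0 0 0 0 0;0.04 0 0 0 0 0 0;0.04 0 0 0 0 0 0' 60 | tail -5
python3 -m crank '0.04 0 0 0 0 0 0;0.04 -.005 0 -.005 0 0 0;0.04 -.014 0 -.014 0 0 0;0.04 -.014 0 -.014 0 0 0;0.04 -.014 0 -.014 0 0 0;0.04 -.014 0 -.014 0 0 0;0.04 -.014 0 -.014 0 0 0;0.04 0 0 0 0 0 0' 60 | tail -5
```

```text
position: [0.6356, 0.2403, 0.0433]
tool_rot: [-3.141, 0.785, 2.954]
force: [-4.9, -0.4, 6.1]
grip_width: 0.0554
finger_force: 64.0
position: [0.6363, 0.241, 0.1524]
tool_rot: [3.138, 0.787, 2.952]
force: [0.9, 0.4, -3.7]
grip_width: 0.0554
finger_force: 65.1
```

```bash
cat >> h.py <<'E'
def dock(yaw=11.7,F=(.5945,-.1855,.0502)):
    c,s=np.cos(np.radians(yaw)),np.sin(np.radians(yaw));n=np.array([-.5*c,-.5*s,3**.5/2]);x=np.array([3**.5/2*c,3**.5/2*s,.5])
    return np.array(F),np.c_[-n,np.cross(x,-n),x],n
E
python3 - <<'E'
from h import *
F,Rd,n=dock();R=graspR(Rd);P=F+Rd@[-.038,0,.010]
print(P,R);to(P+.1*n,R)
E
```

```text
[ 0.5844 -0.1876  0.0881] [[-0.9459 -0.2028 -0.2534]
 [-0.1959  0.9792 -0.0525]
 [ 0.2588  0.     -0.9659]]
rot(tool) deg [ -5.9529  59.2994 -22.7269] | shift before rot mm [  -4.3556 -449.8397  -28.8371] | shift after rot mm [ 187.1552 -409.2052   27.0246]
```

```bash
python3 -m crank '0.04 -.008 -.02 -.008 -.6 5.9 -2.3;0.04 -.008 -.025 -.008 -.6 5.9 -2.3;0.04 -.006 -.025 -.008 -.6 5.9 -2.3;0.04 -.005 -.025 -.008 -.6 5.9 -2.3;0.04 0 -.025 -.008 -.6 5.9 -2.3;0.04 0 -.025 -.008 -.6 5.9 -2.3;0.04 0 -.025 -.008 -.6 5.9 -2.3;0.04 0 -.025 0 -.6 5.9 -2.3' 60 | tail -5
python3 - <<'E'
from h import *
F,Rd,n=dock();R=graspR(Rd);P=F+Rd@[-.038,0,.010]
to(P+.1*n,R);print(telemetry.observe()['qpos'])
E
```

```text
position: [0.6268, 0.1657, 0.1607]
tool_rot: [-3.056, 0.524, 3.06]
force: [0.9, -0.8, -5.4]
grip_width: 0.0555
finger_force: 64.9
rot(tool) deg [ -6.7973  43.9549 -18.5746] | shift before rot mm [  46.1287 -372.0268  -11.1438] | shift after rot mm [ 161.2563 -337.3849   28.7019]
[-0.6443  0.5544  0.1669  1.9978  0.9455  0.3381  0.0837]
```

```bash
for i in 1; do python3 -m crank '0.04 -.003 -.035 -.004 0 0 0;0.04 -.003 -.035 -.004 0 0 0;0.04 -.003 -.035 -.004 0 0 0;0.04 -.003 -.035 -.004 -.5 4 -1.7;0.04 0 -.03 -.006 -.7 4 -1.7;0.04 0 -.03 -.006 -.7 4 -1.7;0.04 0 -.02 -.004 -.7 4 -1.7;0.04 0 -.02 0 -.7 4 -1.7' 60 | tail -5; done
python3 - <<'E'
from h import *
F,Rd,n=dock();R=graspR(Rd);P=F+Rd@[-.038,0,.010]
to(P+.1*n,R);print(telemetry.observe()['qpos'])
E
```

```text
position: [0.6063, -0.0197, 0.1976]
tool_rot: [-3.048, 0.296, 3.135]
force: [0.9, -0.2, -5.5]
grip_width: 0.0553
finger_force: 65.6
rot(tool) deg [ -5.4333  31.2704 -13.6945] | shift before rot mm [  73.4278 -177.5571   18.2513] | shift after rot mm [  95.9857 -159.9838   49.429 ]
[ 0.0791  0.4517 -0.2794  1.9385  0.5205  0.545   0.9755]
```

```bash
python3 -m crank '0.04 .004 -.022 0 -.7 4 -1.7;0.04 .004 -.022 0 -.7 4 -1.7;0.04 .004 -.022 0 -.7 4 -1.7;0.04 .004 -.022 0 -.7 4 -1.7;0.04 .004 -.022 0 -.7 4 -1.7;0.04 .004 -.022 0 -.7 4 -1.7;0.04 .004 -.02 0 -.7 4 -1.7;0.04 .004 -.02 0 -.6 3.5 -1.7' 60 | tail -5
python3 - <<'E'
from h import *
F,Rd,n=dock();R=graspR(Rd);P=F+Rd@[-.038,0,.010]
to(P+.1*n,R);print(telemetry.observe()['qpos'])
E
```

```text
position: [0.5874, -0.1948, 0.2064]
tool_rot: [3.14, -0.267, -2.941]
force: [0.7, -0.1, -4.0]
grip_width: 0.0553
finger_force: 65.6
rot(tool) deg [ 0.1639 -0.2717 -0.2201] | shift before rot mm [41.3101  7.3874 44.1679] | shift after rot mm [41.49    7.6724 43.9501]
[ 0.4103  0.7061 -0.3886  1.4431  0.3297  1.3125  1.7164]
```

```bash
python3 -m crank '0.04 .008 .0015 .003 0 0 0;0.04 .008 .0015 .003 0 0 0;0.04 .008 .0015 .003 0 0 0;0.04 .008 .0015 .003 0 0 0;0.04 .009 .0015 .003 0 0 0;0.04 0 0 0 0 0 0;0.04 0 0 0 0 0 0;0.04 0 0 0 0 0 0' 60 | tail -5
python3 - <<'E'
from h import *
f=frame('wrist');a=f['pixels'].copy();np.savez('pics/w3.npz',c=cloud(f),p=a,pos=f['s']['position'],rot=f['s']['tool_rot'])
g=frame('scene');np.savez('pics/s3.npz',c=cloud(g),p=g['pixels'])
save(f,'w3.png',scale=1.4);save(g,'s3.png',(180,120,340,240),5)
E
```

```text
position: [0.5444, -0.1945, 0.2027]
tool_rot: [3.141, -0.262, -2.942]
force: [-0.9, 0.0, -3.8]
grip_width: 0.0556
finger_force: 65.6
```

View pics/w3.png

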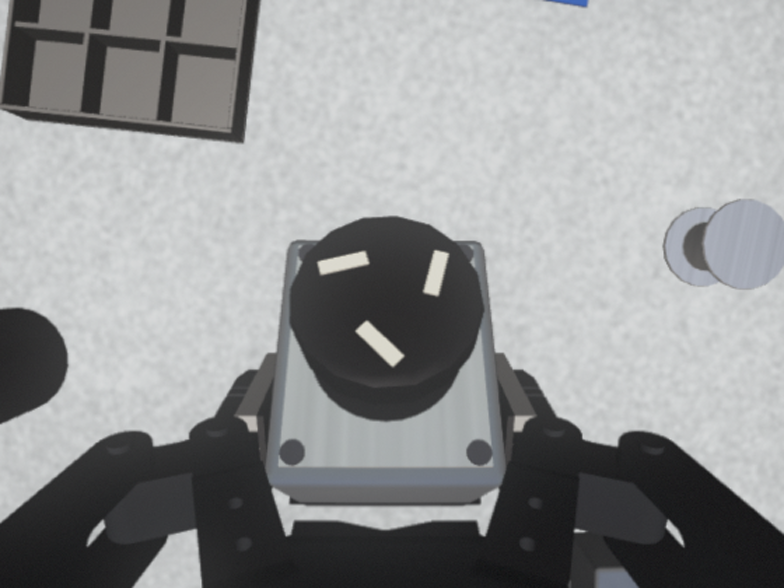

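View pics/s3.png

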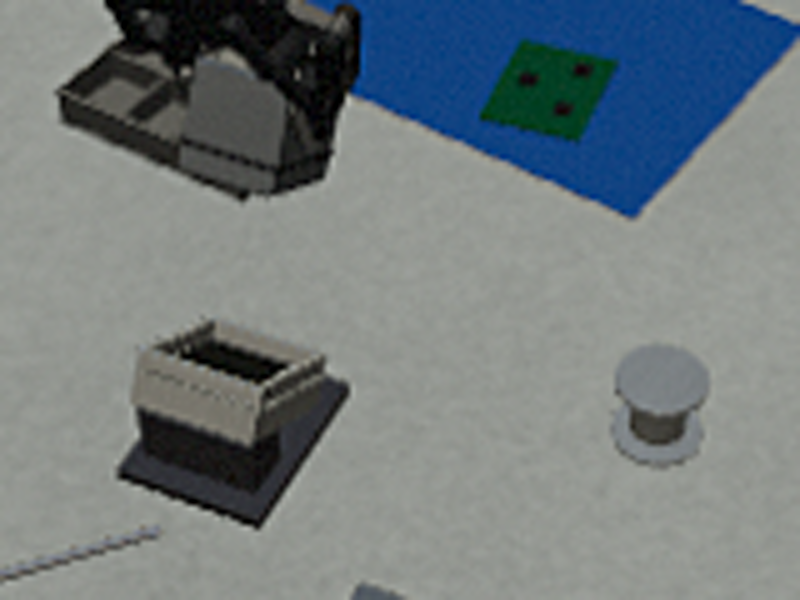

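Run:
```python
from h import *
F,Rd,n=dock();C=np.c_[Rd[:,2],np.cross(n,Rd[:,2]),n]
fs=frame('scene')
rim=np.array([[x,y,12] for x,y in((-42,-37),(-42,37),(42,37),(42,-37))])/1e3
px=cv2.projectPoints((F+rim@C.T),cv2.Rodrigues(fs['Rwc'].T)[0],-fs['Rwc'].T@fs['o'],fs['K'],fs['D'])[0][:,0]
print('rim proj crop px',(px-[180,120])*5)
c=np.concatenate([np.load('pics/top0.npz')['c'].reshape(-1,3),np.load('pics/scene0.npz')['c'].reshape(-1,3)*1])
for nm in('top0','scene0'):
    c=np.load(f'pics/{nm}.npz')['c'].reshape(-1,3);q=(c-F)@C*1e3
    k=(abs(q[:,0])<60)&(abs(q[:,1])<55)
    r=q[k&(abs(q[:,2]-12)<3.5)];print(nm,len(r),np.percentile(r,[2,98],0),cv2.minAreaRect(r[:,:2].astype(np.float32)))
    fl=q[k&(abs(q[:,0])<30)&(abs(q[:,1])<22)&(abs(q[:,2])<6)];print('floor z',len(fl),np.median(fl[:,2]))
# station in tool
d=np.load('pics/w3.npz');T=Ro.from_euler('xyz',d['rot']).as_matrix()
q=(d['c'].reshape(-1,3)-d['pos'])@T   # tool coords
G=graspR(np.eye(3));s=q@G.T*1e3+np.array([-8,0,43]) # station frame nominal
f=s[(abs(s[:,0]+30)<6)&(abs(s[:,1])<40)&(s[:,2]>-10)&(s[:,2]<75)];print('mush face',len(f),np.median(f,0),np.percentile(f,[1,99],0))
g=f[(abs(f[:,1])<22)&(f[:,2]>52)&(f[:,2]<62)];m=g.mean(0);print(m,np.linalg.svd(g-m)[2][2])
h=s[(s[:,0]<-50)&(abs(s[:,1])<30)&(abs(s[:,2]-33)<30)&(s[:,0]>-70)];m=np.median(h,0);print('head',len(h),m,np.percentile(h,[1,99],0),np.linalg.svd(h-h.mean(0),full_matrices=False)[2][2])
```

```text
rim proj crop px [[209.2695 314.0551]
 [323.8377 353.8437]
 [255.1163 389.2838]
 [134.0761 346.0718]]
top0 142 [[-43.7209 -36.5845   8.8977]
 [ 41.518   36.5066  15.1415]] ((-1.2290573120117188, 0.00707244873046875), (87.10250854492188, 74.17147064208984), 0.9243053793907166)
floor z 251 0.17476757911852628
scene0 170 [[-41.6948 -35.4506   8.5985]
 [ 43.1293  38.2856  14.3405]] ((-0.2990531921386719, 1.3961944580078125), (89.12352752685547, 74.3018798828125), 0.5377511978149414)
floor z 66 1.6347940720646754
mush face 15285 [-26.8602   0.2089  52.6395] [[-34.876  -38.8276   3.7139]
 [-24.1271  33.8431  67.3589]]
[-27.094    0.0066  57.1911] [ 0.999  -0.0076 -0.044 ]
head 14126 [-55.5856   1.1412  35.476 ] [[-57.108  -16.7115  15.1368]
 [-51.3036  19.23    51.6784]] [-0.9996  0.0049  0.027 ]
```

```bash
cat >> h.py <<'E'
def home(d=0,rot=None):
    F,Rd,n=dock(12.0,(.5942,-.1852,.0508));R=graspR(Rd);P=F+Rd@[-.0405,0,.009]
    to(P+d*n,R);print('n in tool',R.T@n);q=(telemetry.observe()['position']-P);print('remaining along n mm',1e3*q@n,'force n',telemetry.observe()['force']@n)
E
python3 -c "
from h import *
home(.02)"
```

```text
rot(tool) deg [ 0.1621  0.0063 -0.5181] | shift before rot mm [-51.7675  -1.135   84.3919] | shift after rot mm [-51.7654  -1.3643  84.3898]
n in tool [ 0.7071  0.     -0.7071]
remaining along n mm 116.27624117060515 force n -4.803435554144155
```

```bash
python3 -m crank '0.04 0 -.001 .016 .16 0 -.5;0.04 0 0 .016 0 0 0;0.04 -.0086 0 .0086 0 0 0;0.04 -.0086 0 .0086 0 0 0;0.04 -.0086 0 .0086 0 0 0;0.04 -.0086 0 .0086 0 0 0;0.04 -.0086 0 .0086 0 0 0;0.04 -.0086 0 .0086 0 0 0' 60 | tail -5
python3 -m crank '0.04 0 0 0 0 0 0;0.04 0 0 0 0 0 0;0.04 0 0 0 0 0 0;0.04 0 0 0 0 0 0;0.04 0 0 0 0 0 0;0.04 0 0 0 0 0 0;0.04 0 0 0 0 0 0;0.04 0 0 0 0 0 0' |grep force
python3 - <<'E'
from h import *
home(.02)
g=frame('scene');save(g,'s4.png',(180,150,280,230),8)
E
```

```text
position: [0.5727, -0.1893, 0.1076]
tool_rot: [-3.142, -0.262, -2.932]
force: [0.4, -0.2, -4.1]
grip_width: 0.0553
finger_force: 65.6
force: [0.3, -0.1, -4.6]
finger_force: 65.6
rot(tool) deg [-0.0051  0.0178 -0.0413] | shift before rot mm [-0.631  -0.2211  1.0315] | shift after rot mm [-0.6311 -0.2216  1.0313]
n in tool [ 0.7071  0.     -0.7071]
remaining along n mm 21.175505961842127 force n -4.128979045398815
```

View pics/s4.png

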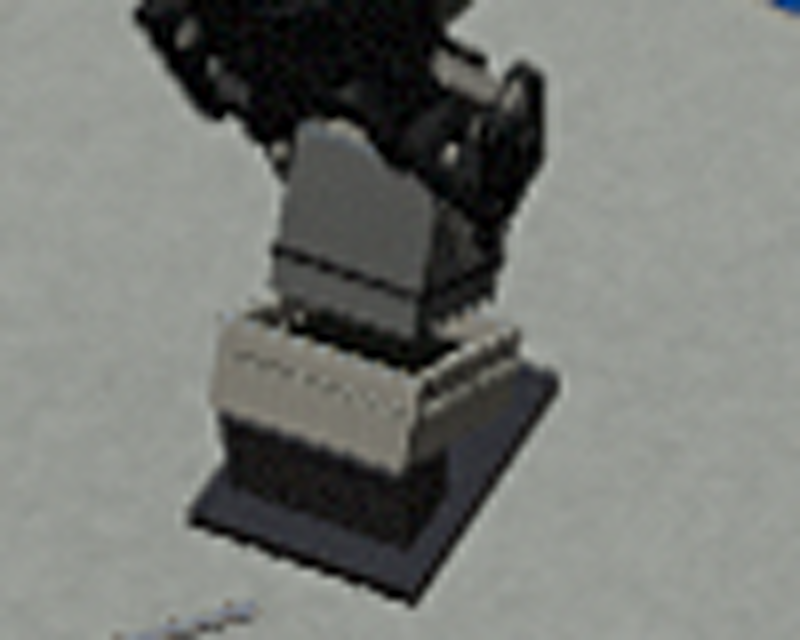

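Station (foot edge about (275,290)–(425,335)) hangs over the cup opening, squared to it. I'll lower slowly along the normal.

```bash
python3 -m crank '0.04 -.0014 0 .0014 0 0 0;0.04 -.0014 0 .0014 0 0 0;0.04 -.0014 0 .0014 0 0 0;0.04 -.0014 0 .0014 0 0 0;0.04 -.0014 0 .0014 0 0 0;0.04 -.0014 0 .0014 0 0 0;0.04 -.0014 0 .0014 0 0 0;0.04 0 0 0 0 0 0' 60 | grep force
python3 -c "
from h import *
home()"
python3 -m crank '0.04 -.0006 0 .0006 0 0 0;0.04 -.0006 0 .0006 0 0 0;0.04 -.0006 0 .0006 0 0 0;0.04 -.0006 0 .0006 0 0 0;0.04 -.0006 0 .0006 0 0 0;0.04 0 0 0 0 0 0;0.04 0 0 0 0 0 0;0.04 0 0 0 0 0 0' 60 | grep force
python3 -c "
from h import *
home()"
```

```text
force: [-0.3, 0.1, -3.8]
finger_force: 65.6
rot(tool) deg [ 0.0138 -0.0111 -0.0197] | shift before rot mm [-4.7233 -0.421   4.7763] | shift after rot mm [-4.7222 -0.4215  4.7773]
n in tool [ 0.7071  0.     -0.7071]
remaining along n mm 6.71720603523099 force n -3.2059009697038365
force: [-1.1, -0.6, -3.7]
finger_force: 65.6
rot(tool) deg [ 0.0003  0.0062 -0.039 ] | shift before rot mm [-1.9283 -0.2314  2.209 ] | shift after rot mm [-1.9284 -0.2327  2.2088]
n in tool [ 0.7071  0.     -0.7071]
remaining along n mm 2.925437072269433 force n -2.5738961367957294
```

```bash
python3 -m crank '0.04 -.0004 0 .0004 0 0 0;0.04 -.0004 0 .0004 0 0 0;0.04 -.0004 0 .0004 0 0 0;0.04 -.0004 0 .0004 0 0 0;0.04 0 0 0 0 0 0;0.04 0 0 0 0 0 0;0.04 0 0 0 0 0 0;0.04 0 0 0 0 0 0' 60 | grep force
python3 -c "
from h import *
home()"
python3 -m crank '0.04 -.0004 0 .0004 0 0 0;0.04 -.0004 0 .0004 0 0 0;0.04 -.0004 0 .0004 0 0 0;0.04 0 0 0 0 0 0;0.04 0 0 0 0 0 0;0.04 0 0 0 0 0 0;0.04 0 0 0 0 0 0;0.04 0 0 0 0 0 0' 60 | grep force
python3 -c "
from h import *
home()"
```

```text
force: [-0.7, 0.3, -4.2]
finger_force: 65.9
rot(tool) deg [ 0.001   0.004  -0.0327] | shift before rot mm [-0.3146 -0.2876  0.5615] | shift after rot mm [-0.3145 -0.2877  0.5615]
n in tool [ 0.7071  0.     -0.7071]
remaining along n mm 0.6194238411791305 force n -3.3272291760709516
force: [-9.5, 0.5, 17.6]
finger_force: 67.8
rot(tool) deg [-0.0125 -0.0779 -0.0488] | shift before rot mm [-0.0216 -0.1903  0.4099] | shift after rot mm [-0.0209 -0.1904  0.4098]
n in tool [ 0.7071  0.     -0.7071]
remaining along n mm 0.3045592005298967 force n 19.815441862686672
```

```bash
python3 -m crank '0.04 .0003 0 -.0003 0 0 0;0.04 0 0 0 0 0 0;0.06 0 0 0 0 0 0;0.085 0 0 0 0 0 0;0.085 0 0 0 0 0 0;0.085 0 0 0 0 0 0;0.085 0 0 0 0 0 0;0.085 0 0 0 0 0 0' 20 | tail -5
python3 -m crank '0.085 0 0 -.005 0 0 0;0.085 0 0 -.02 0 0 0;0.085 0 0 -.03 0 0 0;0.085 0 0 -.03 0 0 0;0.085 0 0 -.03 0 0 0;0.085 0 0 -.02 0 0 0;0.085 0 0 0 0 0 0;0.085 0 0 0 0 0 0' 20 | tail -5
python3 - <<'E'
from h import *
f=frame('wrist');save(f,'w5.png',scale=1.4)
F,Rd,n=dock(12.0,(.5942,-.1852,.0508))
C=np.c_[Rd[:,2],np.cross(n,Rd[:,2]),n]
for nm,c in(('w',cloud(f)),('s',cloud(frame('scene')))):
    q=(c.reshape(-1,3)-F)@C*1e3
    for a,b,l in((57,66,'face'),(78,98,'head')):
        r=q[(q[:,2]>a)&(q[:,2]<b)&(abs(q[:,0])<45)&(abs(q[:,1])<40)]
        if len(r)<20: continue
        print(nm,l,len(r),np.median(r,0),np.percentile(r,[1,99],0).round(1).tolist(),np.linalg.svd(r-r.mean(0),full_matrices=False)[2][2])
E
```

```text
position: [0.5825, -0.1874, 0.0899]
tool_rot: [-3.141, -0.262, -2.933]
force: [-0.4, -0.3, -0.1]
grip_width: 0.0849
finger_force: 0.0
position: [0.6172, -0.18, 0.2214]
tool_rot: [-3.141, -0.26, -2.933]
force: [0.1, 0.2, -0.8]
grip_width: 0.085
finger_force: 0.0
w face 3505 [14.9403  1.3553 59.6084] [[-29.9, -26.2, 57.1], [30.6, 27.5, 62.3]] [ 0.0013 -0.0038  1.    ]
w head 2813 [ 2.849   0.1578 88.1579] [[-18.9, -18.1, 79.0], [18.1, 18.8, 89.6]] [ 0.1074 -0.0043  0.9942]
s face 167 [15.5462 10.111  62.0415] [[-30.6, -23.2, 57.1], [34.0, 29.1, 65.3]] [0.0413 0.0405 0.9983]
s head 101 [11.2831  4.9901 88.6241] [[-15.1, -16.8, 78.9], [22.3, 20.1, 92.3]] [0.2053 0.0719 0.9761]
```

View pics/w5.png

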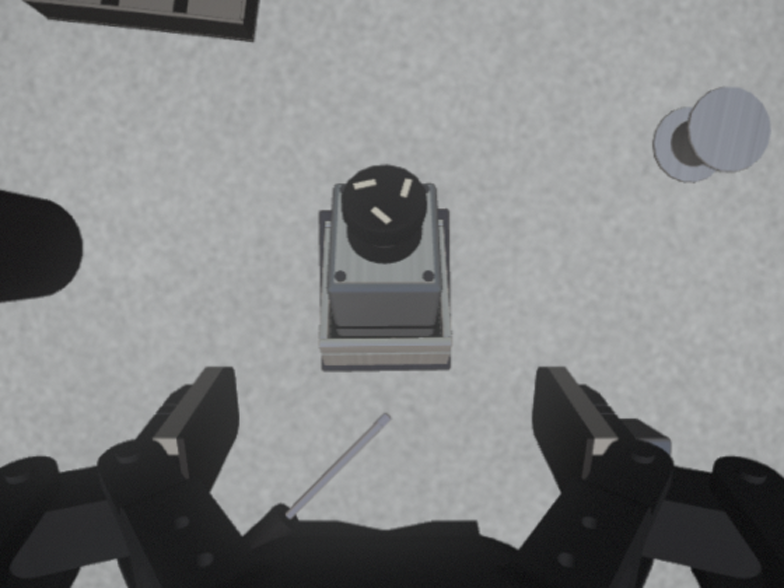

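The station stands flat in the cup: its face is 59.6 mm above the floor, and the mushroom centre is at (385,205). Next I tilt the tool onto the mushroom's axis with the fingers closed.

```bash
cat >> h.py <<'E'
def press(d):
    F,Rd,n=dock(12.0,(.5942,-.1852,.0508));R=graspR(Rd,0);P=F-.0005*Rd[:,2]+n*(.09+.019+d)
    to(P,R);s=telemetry.observe();print('tip above top mm',1e3*((s['position']-P)@n+d),'force n',s['force']@n,s['grip_width'],s['qpos'][6])
E
python3 -m crank '0 0 0 -.02 0 -6 0;0 0 0 -.02 0 -6 0;0 0 0 0 0 -6 0;0 0 0 0 0 -6 0;0 0 0 0 0 -6 0;0 0 0 0 0 -6 0;0 0 0 0 0 -6 0;0 0 0 0 0 -3 0' 20 | tail -5
python3 -c "
from h import *
press(.02)"
```

```text
position: [0.6227, -0.1793, 0.2583]
tool_rot: [-3.141, 0.527, -2.934]
force: [-0.0, 0.0, 0.5]
grip_width: 0.0002
finger_force: 0.0
rot(tool) deg [-0.1056  0.1852 -0.11  ] | shift before rot mm [129.6027   0.0155  35.7678] | shift after rot mm [129.4861   0.198   36.1869]
tip above top mm 56.18685584785242 force n 0.4452396056379136 0.00020248044043183198 1.9577806054102875
```

```bash
python3 -m crank '0 .025 0 0 0 0 0;0 .026 0 0 0 0 0;0 .026 0 0 0 0 0;0 .026 0 .005 0 0 0;0 .026 0 .008 0 0 0;0 0 0 .01 0 0 0;0 0 0 .01 0 0 0;0 0 0 .003 0 0 0' 20 | tail -5
python3 -c "
from h import *
press(0)"
```

```text
position: [0.5288, -0.198, 0.1663]
tool_rot: [3.138, 0.519, -2.933]
force: [-0.2, -0.2, 0.2]
grip_width: -0.0004
finger_force: 0.0
rot(tool) deg [ 0.1819 -0.2889 -0.0594] | shift before rot mm [ 0.4109 -1.1997 24.3162] | shift after rot mm [ 0.5347 -1.122  24.3175]
tip above top mm 24.317523726598292 force n 0.2857204323752251 -0.00035058949294761453 1.7534067963740598
```

```bash
python3 -m crank '0 0 -.001 .007 0 0 0;0 0 0 .007 0 0 0;0 0 0 .004 0 0 0;0 0 0 .002 0 0 0;0 0 0 .001 0 0 0;0 0 0 .001 0 0 0;0 0 0 0 0 0 0;0 0 0 0 0 0 0' 20 | grep force
python3 -c "
from h import *
press(0)"
python3 -m crank '0 0 0 .001 0 0 0;0 0 0 .001 0 0 0;0 0 0 .001 0 0 0;0 0 0 .001 0 0 0;0 0 0 0 0 0 0;0 0 0 0 0 0 0;0 0 0 0 0 0 0;0 0 0 0 0 0 0' | grep force
python3 -c "
from h import *
press(0)"
```

```text
force: [-0.6, -0.0, -0.1]
finger_force: 0.0
rot(tool) deg [ 0.1077 -0.202  -0.0061] | shift before rot mm [1.7821 0.1287 3.2208] | shift after rot mm [1.7934 0.135  3.2143]
tip above top mm 3.2142622885269843 force n 0.16808525171169375 -6.47082319207435e-05 1.4166154369988475
force: [-4.1, -0.7, 4.3]
finger_force: 3.2
rot(tool) deg [ 0.0866 -0.1939 -0.0009] | shift before rot mm [ 1.9419  0.2406 -0.7295] | shift after rot mm [ 1.9394  0.2395 -0.7365]
tip above top mm -0.7364564646727441 force n 5.807633603868204 0.00011812436481750753 1.3624527859823157
```

```bash
python3 -m crank '0 0 0 .0007 0 0 0;0 0 0 .0007 0 0 0;0 0 0 .0007 0 0 0;0 0 0 .0007 0 0 0;0 0 0 .0007 0 0 0;0 0 0 0 0 0 0;0 0 0 0 0 0 0;0 0 0 0 0 0 0' | grep force
python3 -c "
from h import *
press(0)"
python3 -m crank '0 0 0 .0007 0 0 0;0 0 0 .0007 0 0 0;0 0 0 .0007 0 0 0;0 0 0 0 0 0 0;0 0 0 0 0 0 0;0 0 0 0 0 0 0;0 0 0 0 0 0 0;0 0 0 0 0 0 0' | grep force
python3 -c "
from h import *
press(0)"
```

```text
force: [-0.1, 0.1, -0.1]
finger_force: 0.0
rot(tool) deg [ 0.1033 -0.1932 -0.0026] | shift before rot mm [ 1.9326  0.1721 -4.3153] | shift after rot mm [ 1.918   0.1644 -4.322 ]
tip above top mm -4.322048342948771 force n -0.035767875108615205 0.00011615494353793654 1.3190022724548196
force: [-0.3, -1.0, 0.5]
finger_force: 0.0
rot(tool) deg [ 0.0963 -0.1925 -0.0017] | shift before rot mm [ 1.9429  0.2161 -6.3709] | shift after rot mm [ 1.9215  0.2054 -6.3777]
tip above top mm -6.377706756807248 force n 0.686350153776077 0.00019686660285601375 1.293153750490482
```

It gave way at about 4 mm and the force dropped to zero. I'll back off, open the fingers and check that it stays in.

```bash
python3 -m crank '0 0 0 -.004 0 0 0;0 .001 0 -.01 0 0 0;0 .001 0 -.012 0 0 0;0.085 0 0 -.012 0 0 0;0.085 0 0 -.006 0 0 0;0.085 0 0 0 0 0 0;0.085 0 0 0 0 0 0;0.085 0 0 0 0 0 0' | tail -2
cat >> h.py <<'E'
def check(names=('wrist','scene')):
    F,Rd,n=dock(12.0,(.5942,-.1852,.0508));C=np.c_[Rd[:,2],np.cross(n,Rd[:,2]),n]
    for nm in names:
        f=frame(nm);q=(cloud(f).reshape(-1,3)-F)@C*1e3
        for a,b,l in((57,65,'face'),(76,98,'head')):
            r=q[(q[:,2]>a)&(q[:,2]<b)&(np.hypot(q[:,0],q[:,1])<(22 if l=='head' else 45))]
            if len(r)>20: print(nm,l,len(r),np.median(r,0),np.percentile(r,[1,99],0).round(1).tolist())
        if nm=='wrist': save(f,'w%d.png'%(1e3*f['s']['clock']),scale=1.4);print('w%d.png'%(1e3*f['s']['clock']))
E
python3 -c "
from h import *
press(0);check();print(telemetry.observe()['clock'])"
```

```text
grip_width: 0.0609
finger_force: 0.0
rot(tool) deg [ 0.0942 -0.1984 -0.012 ] | shift before rot mm [-0.1786  0.289  37.4519] | shift after rot mm [-0.049   0.3505 37.4518]
tip above top mm 37.45175276981281 force n 0.08095474136218851 0.060853327976562246 1.404742636745932
wrist face 4846 [-18.385    1.5565  59.4599] [[-34.1, -26.2, 57.1], [29.6, 27.6, 61.9]]
wrist head 3777 [-3.6938  0.3959 81.5496] [[-21.1, -17.8, 77.4], [15.7, 18.7, 83.1]]
w17883.png
scene face 155 [16.7219 10.5502 61.9804] [[-28.5, -24.0, 57.1], [34.3, 28.7, 64.7]]
scene head 88 [ 7.5649  3.2643 83.4837] [[-15.7, -17.9, 76.2], [19.6, 20.0, 85.0]]
17.9833
```

It has latched: the top stands 81.5 mm above the floor, against about 82 expected, so it stays in with the hand off. Next I take hold of the head.

```bash
python3 -m crank '0.085 0 0 .01 0 0 0;0.085 0 0 .012 0 0 0;0.085 0 0 .012 0 0 0;0.085 0 0 .012 0 0 0;0.085 0 0 .007 0 0 0;0.085 0 0 .004 0 0 0;0.085 0 0 0 0 0 0;0.085 0 0 0 0 0 0' 30| tail -3
python3 -c "
from h import *
press(-.0195)"
python3 -m crank '0.03 0 0 0 0 0 0;0.03 0 0 0 0 0 0;0.03 0 0 0 0 0 0;0.03 0 0 0 0 0 0;0.03 0 0 0 0 0 0;0.03 0 0 0 0 0 0;0.03 0 0 0 0 0 0;0.03 0 0 0 0 0 0' 30| tail -3
python3 -c "
from h import *
press(-.0195);check(['wrist'])"
```

```text
force: [-0.4, 1.2, -0.0]
grip_width: 0.0849
finger_force: 0.0
rot(tool) deg [ 0.1495 -0.2133  0.0354] | shift before rot mm [-0.0995 -0.3714 -0.198 ] | shift after rot mm [-0.1005 -0.3719 -0.1967]
tip above top mm -19.69666741807747 force n 0.07561677785886103 0.08488779729063095 1.108060954164456
force: [-4.0, -2.8, -1.1]
grip_width: 0.038
finger_force: 31.8
rot(tool) deg [ 0.0902 -0.2313 -0.0175] | shift before rot mm [-0.5362  0.2618  0.1074] | shift after rot mm [-0.5359  0.2618  0.1091]
tip above top mm -19.39088272883765 force n 1.3059595756042575 0.03796558590129402 1.1068386106586725
wrist face 6925 [-24.1763   0.9628  60.7229] [[-35.7, -26.1, 57.3], [27.8, 27.9, 63.2]]
wrist head 7368 [-4.0997  0.5323 81.1504] [[-21.3, -18.3, 77.1], [15.0, 20.1, 96.5]]
w19316.png
```

View pics/w19316.png

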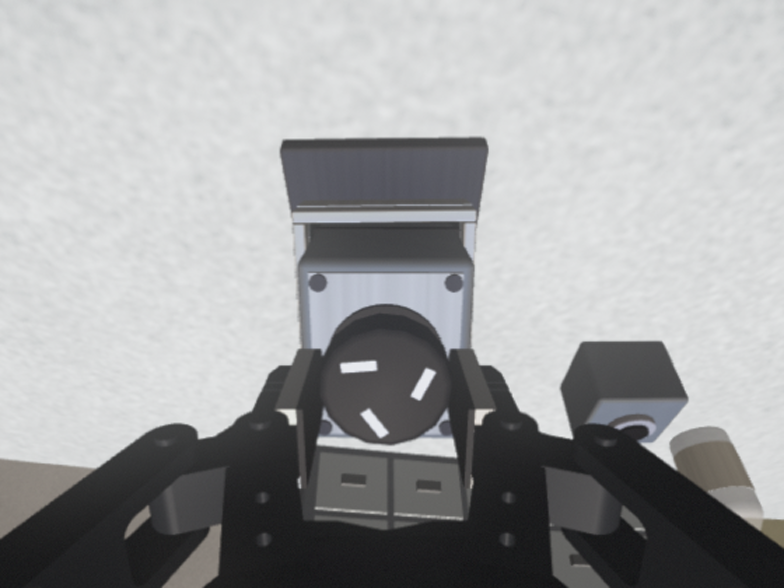

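The pads hold the head at columns 320–450, centre (387,375). Now I turn it clockwise, which is positive about tool z.

```bash
python3 -m crank '0.03 0 0 0 0 0 5;0.03 0 0 0 0 0 5;0.03 0 0 0 0 0 5;0.03 0 0 0 0 0 5;0.03 0 0 0 0 0 5;0.03 0 0 0 0 0 5;0.03 0 0 0 0 0 5;0.03 0 0 0 0 0 5' 30
python3 -m crank '0.03 0 0 0 0 0 5;0.03 0 0 0 0 0 4;0.03 0 0 0 0 0 0;0.03 0 0 0 0 0 0;0.03 0 0 0 0 0 0;0.03 0 0 0 0 0 0;0.03 0 0 0 0 0 0;0.03 0 0 0 0 0 0' 30
python3 -c "
from h import *
press(-.0195);check(['wrist'])"
```

```text
clock: 20.03
position: [0.5495, -0.1946, 0.1279]
tool_rot: [2.786, 0.388, 2.579]
force: [-5.6, 0.9, 0.7]
grip_width: 0.0383
finger_force: 32.0
clock: 20.7
position: [0.5494, -0.1947, 0.1278]
tool_rot: [2.733, 0.33, 2.427]
force: [-6.2, 0.2, 1.1]
grip_width: 0.0386
finger_force: 32.0
rot(tool) deg [ -0.0043  -0.2732 -49.0089] | shift before rot mm [-0.4197  0.4834  0.1224] | shift after rot mm [-0.6396  0.0005  0.1251]
tip above top mm -19.374907698124755 force n 3.911643407001845 0.03863848230609819 0.26269814500885913
wrist face 6711 [-21.7041  17.9548  60.1021] [[-35.1, -23.0, 57.2], [28.3, 30.2, 62.6]]
wrist head 7224 [-3.1335  3.1613 81.1819] [[-21.0, -17.1, 77.9], [17.7, 20.7, 96.5]]
w20700.png
```

```bash
python3 -m crank '0.045 0 0 0 0 0 0;0.085 0 0 0 0 0 0;0.085 0 0 0 0 0 0;0.085 0 0 0 0 0 0;0.085 0 0 0 0 0 0;0.085 0 0 0 0 0 0;0.085 0 0 0 0 0 0;0.085 0 0 0 0 0 0' 30|tail -3
python3 -m crank '0.085 0 0 -.01 0 0 0;0.085 0 0 -.02 0 0 0;0.085 0 0 -.02 0 0 0;0.085 0 0 -.02 0 0 0;0.085 0 0 -.02 0 0 0;0.085 0 0 -.01 0 0 0;0.085 0 0 0 0 0 0;0.085 0 0 0 0 0 0' 30|tail -3
python3 -c "
from h import *
check()"
```

```text
force: [0.0, 0.2, 0.8]
grip_width: 0.0847
finger_force: 0.0
force: [0.4, 0.3, -0.5]
grip_width: 0.0852
finger_force: 0.0
wrist face 3518 [-18.785   14.2225  59.5601] [[-36.5, -24.0, 57.1], [27.5, 29.8, 62.1]]
wrist head 2542 [-3.8259  2.5516 88.387 ] [[-20.9, -15.5, 85.8], [13.5, 20.8, 90.0]]
w22083.png
scene face 159 [12.5273 11.3433 61.8117] [[-31.9, -24.2, 57.2], [30.5, 30.6, 64.8]]
scene head 101 [ 8.4355  5.4926 88.9697] [[-18.9, -15.8, 78.5], [18.1, 20.8, 91.9]]
```

The head is back out at 88.4 mm, against 88.2 before the press. One last look before I hand it in.

View pics/w22083.png

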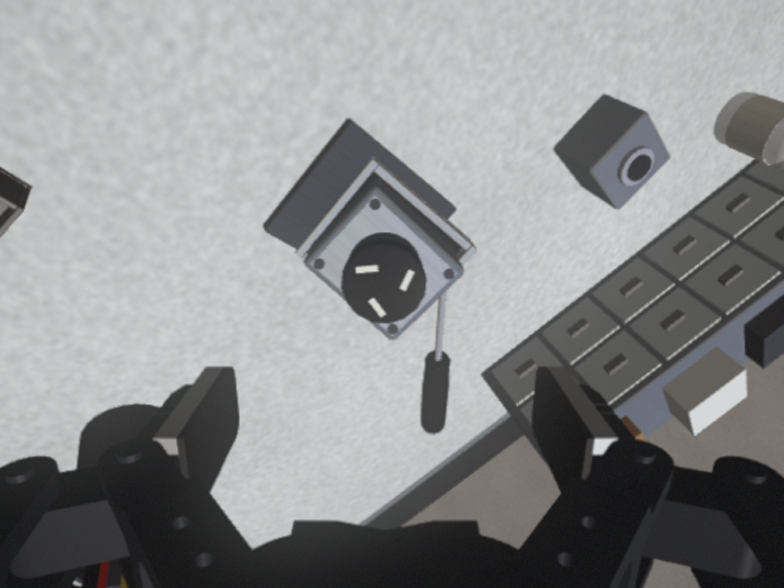

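The station sits square in the cup. The head's marks turned with the gripper, the head at (385,277) is out, and nothing is touching.

```bash
python3 -c "
from workcell import bot
print(bot.job_done())"
```

```text
the job is handed in; nothing more can be done
None
```

The station stands home in its dock, mushroom up; it was pressed, latched by itself, turned clockwise and sprang back out, and the job was handed in at about 22 s with the gripper clear.

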